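# Close the carton with the gear shaft

### The job

Close the open cardboard carton that holds the gear shaft: first fold its short inner flap down flat, then fold its long outer flap down flat over it. Leave the other open carton, with the roll of tape in it, untouched.

Things in the scene. Friction and masses are not known exactly. Their poses are not given: they have to be found in the camera images.
- shaft_carton: plain brown cardboard carton with a steel gearbox shaft with two pinions lying in it; it stands fixed on the bench, 130 x 100 mm, walls 60 mm high and 4 mm thick, open at the top. Its origin is the centre of its underside; z is up; x runs along its 130 mm length, y along its 100 mm width. Two flaps stand up from its long rims: the short inner flap on the -y rim, the long outer flap on the +y rim.
- shaft_carton_inner (a joint): angle (rad) of the short inner flap, a 3 mm thick panel 126 mm along x and 50 mm long from its hinge. The hinge runs along x at carton-frame y = -50 mm, z = 60 mm. 0 = folded flat over the mouth (its upper face then at z = 63 mm), 1.57 = upright, more = leaning outwards to -y; starts between 1.57 and 1.85. A creased hinge with light friction (0.04 N m): it stays where it is left, and turns under a push of 1 to 2 N.
- shaft_carton_outer (a joint): angle (rad) of the long outer flap, a 3 mm thick panel 130 mm along x and 98 mm long from its hinge. The hinge runs along x at carton-frame y = +50 mm, z = 63 mm. 0 = folded flat over the whole mouth, on top of the inner flap (its upper face then at z = 66 mm), 1.57 = upright, more = leaning outwards to +y; starts between 1.57 and 1.85. The same light friction hinge: it stays where it is left.
- tape_carton: the other carton, of the same make, size and flaps, with a roll of black tape in it; to be left untouched. Its origin is the centre of its underside; z is up; x runs along its 130 mm length, y along its 100 mm width. Its flaps stand up from its long rims likewise (short one on -y, long one on +y).

How it is judged:
By the outcome, as a careful person would: the job done as asked, in the order asked, and still so for the second after the job is handed in, with the robot touching nothing.
It also fails if it takes over 35 s, if anything falls off the work surface, if the arm or the gripper's body presses on something with over 40 N, if the wrist force passes 120 N, or if a joint passes its speed limit or range.

### The arm

A 6-joint arm with a two-finger parallel gripper is mounted at the origin on a cart in front of the work surface, level with it; the furniture and walls round the work are solid. World frame = base frame: x ahead of the robot, y to its left, z up, the work surface at z = 0. Lengths are in m, angles in rad, forces in N, time in s.
With the tool pointing down it reaches from about 0.425 to 0.925 m from the base axis. Payload 12.5 kg.
Tool frame: the origin (TCP) lies midway between the tips of the shut fingers; the grasp point (between the pads) lies 19 mm behind it; z points along the fingers, y is the line along which they close (so a half turn about z gives the same grasp; the last joint's range is limited). The gripper opens to 85 mm and grips with 20 to 120 N. Pads are 22 mm wide; open, the fingers measure 114 mm over their backs; the gripper's body (76 mm by 85 mm) begins 54 mm behind the grasp point. The pads swing forward as they close: fully open they stand 13 mm farther back than shut.
Start: joints at [-1.264, 0.491, 1.559, -0, 1.092, -0.106], TCP at [0.251, -0.573, 0.231] pointing down, gripper open.
Joint ranges: [-3.1, 3.1], [-0.84, 2.19], [0.05, 2.79], [-1.13, 4.28], [0.06, 2.93], [-2.69, 2.69]. Speed limits (rad/s): [2.22, 2.22, 2.79, 3.14, 3.14, 3.14].

### API

Orientations are given as a unit quaternion [x, y, z, w].
In Python, from workcell import get_state, grab_frame, camera_params, hand_in gives the robot as it stands. The module is installed in compiled form; this text tells all that it offers.
- The arm moves only by the shell command python3 -m handwheel 'ROWS' [OPENING] [FORCE]. ROWS is JSON, a list of rows, each a list of 2 entries, a list of its own where there are three numbers: the shift along the tool's x, y, z in m, then the turn about the tool's z in rad. A call has 1 to 20 rows; each row shifts and turns the commanded pose from where the row before left it, along the tool's axes as they then stand; what a row does not reach is not made up. A row lasts 1/8 s, in which the tool goes at most 62.5 mm and 10.7 degrees, less where a joint would pass 70% of its speed; a pose out of reach is approached as far as the arm can. A call is refused whole if a number of a shift passes 0.0625 or a number of a turn 0.188, either way. A call with a gripper value outside its range is refused whole. OPENING is the closure, from 0 (fully open) to 1 (shut), set as the call begins (- or left out, the last holds). The fingers move at their own pace and stop on an object; FORCE is the grip in N (left out, the last holds). Time passes only in rows, so rows that do not move let the fingers close. It gives the time, the measured TCP pose, the force, the opening and the grip force at its end, in the units of the state.
- get_state(): the state, without advancing time (a new reading comes with each control period).
- grab_frame(name): name is "scene" or "top" or "wrist"; returns the picture (400x640x3 uint8, red, green, blue); there is no depth.
- camera_params(name): a dict with "fovy" (degrees; the focal length in pixels is half the picture's height over the tangent of half this angle, whatever the lens; pixels are square), "cx", "cy" (the principal point, pixels), "origin" and "attitude" of the camera in the world; the wrist camera has in their place "T_tool_cam" (4x4, takes a point from camera to tool coordinates, whose origin is the TCP and whose axes are the flange's). Camera axes: x right, y down, z forward; pixel columns grow to the right and rows downward; lengths in m; the calibration is good to about 2 mm. A picture is of the moment at which its call begins: read the wrist's pose just before it. camera_params takes no time and is no camera call.
- hand_in(): hands the job in; it is judged then, once.
The state is a dict: "t": time; "qpos": joint angles; "qd": joint speeds; "effort": joint torques, N m; "tool_pos": TCP position; "orientation": TCP orientation; "contact_force": force on the tool from outside, world axes, zero at the start; "wrist_torque": the same for the moment, N m; "finger_gap": finger opening in m; "gripper_force": force on a finger pad.
Only numpy, scipy, OpenCV 4.12 (cv2) and the standard library are available. Lean on these libraries where they do the work, as an engineer would, in place of code of your own. Each camera call takes 0.05 s, during which the arm holds its last target. There are 200 camera calls.

## Working session

There is one attempt and no reset: what is moved stays moved. The work goes in short steps, Python scripts to look and compute and a shell command to move; the robot and the scene stay as the last step left them, time stands still between calls to the robot, and variables do not carry over. Pictures are saved under pics/ and viewed, at most 10 in all, crops included, and the job is handed in when it is done.

```bash
mkdir -p pics
python3 - <<'E'
from workcell import *
import cv2
s=get_state();print(s)
for n in("scene","top"):
    print(n,camera_params(n)); cv2.imwrite(f"pics/{n}0.png",grab_frame(n)[:,:,::-1])
print(camera_params("wrist"))
E
```

```text
{'t': 0.0, 'qpos': array([-1.26361106e+00,  4.91554894e-01,  1.55947891e+00, -1.93624858e-05,
        1.09167921e+00, -1.05581525e-01]), 'qd': array([-0.00037632, -0.00207325, -0.00038907, -0.00091041,  0.00110477,
       -0.00070179]), 'effort': array([-6.42148134e-04, -6.18451095e+01, -2.61582667e+01, -1.47641181e-04,
        4.02906648e-03,  7.28999623e-06]), 'tool_pos': array([ 0.25067168, -0.57227175,  0.23072049]), 'orientation': array([ 9.78777364e-01,  2.04925736e-01, -6.49168490e-05, -5.56473872e-04]), 'contact_force': array([-0.28096135, -0.07091488, -0.27354564]), 'wrist_torque': array([-0.02291511, -0.00644456, -0.00069513]), 'gripper_force': 0.0, 'finger_gap': 0.08549847376460373}
scene {'fovy': 45.94228057934755, 'cx': 321.35664254833875, 'cy': 200.9691280637448, 'origin': array([0.24396336, 0.33496271, 0.88386722]), 'attitude': array([-0.24074113,  0.91510144, -0.31409753,  0.07730338])}
top {'fovy': 46.0404168980867, 'cx': 311.06604429983906, 'cy': 200.64581587177491, 'origin': array([ 0.35545555, -0.25130018,  0.98715097]), 'attitude': array([ 0.72905739, -0.6740986 ,  0.0801676 , -0.08740455])}
{'fovy': 70.5928565526896, 'cx': 322.7039066760372, 'cy': 198.68492664001505, 'T_tool_cam': array([[-2.00560420e-03, -9.61180948e-01, -2.75911513e-01,
         6.87987792e-02],
       [ 9.99997949e-01, -1.84988428e-03, -8.24635965e-04,
         1.11067308e-03],
       [ 2.82220006e-04, -2.75912601e-01,  9.61182687e-01,
        -1.43451263e-01],
       [ 0.00000000e+00,  0.00000000e+00,  0.00000000e+00,
         1.00000000e+00]])}
```

View pics/scene0.png

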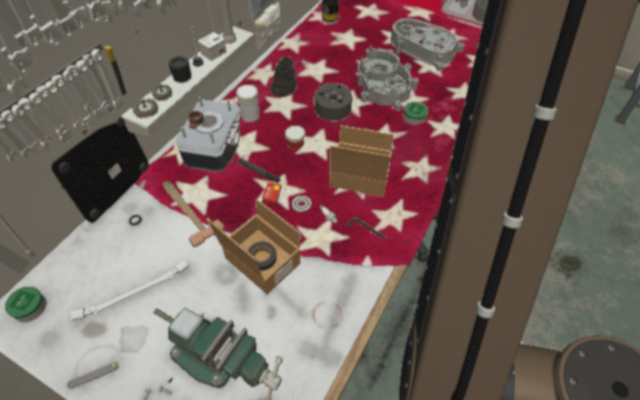

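View pics/top0.png

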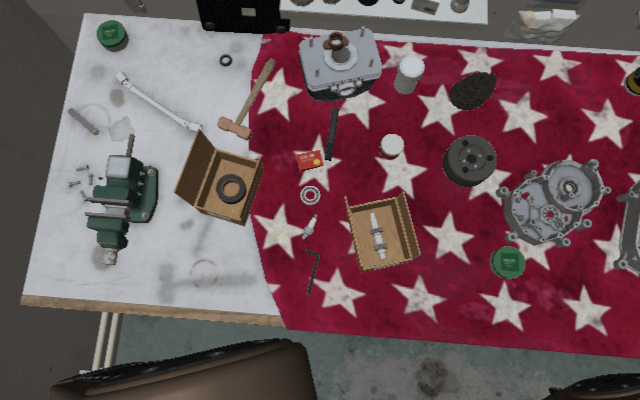

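```bash
cat > h.py <<'E'
import numpy as np, cv2
from workcell import *
from scipy.spatial.transform import Rotation as R
def ray(n,u,v,s=None):
    p=camera_params(n); f=200/np.tan(np.radians(p["fovy"]/2))
    d=np.array([(u-p["cx"])/f,(v-p["cy"])/f,1])
    if n=="wrist":
        T=p["T_tool_cam"]; r=R.from_quat(s["orientation"]).as_matrix()
        return r@T[:3,3]+s["tool_pos"], r@T[:3,:3]@d
    return p["origin"],R.from_quat(p["attitude"]).as_matrix()@d
def onz(n,u,v,z,s=None):
    o,d=ray(n,u,v,s); return (o+d*(z-o[2])/d[2]).round(4)
def tri(a,b):
    (o,d),(q,e)=a,b; A=np.c_[d,-e]; t=np.linalg.lstsq(A,q-o,rcond=None)[0]
    P=o+d*t[0];Q=q+e*t[1]; return ((P+Q)/2).round(4),np.linalg.norm(P-Q).round(4)
E
python3 - <<'E'
from h import *
a=cv2.imread("pics/top0.png")[170:290,320:450]; b=cv2.imread("pics/scene0.png")[110:210,310:410]
c=np.zeros((600,800,3),np.uint8)
a=cv2.resize(a[:,:],(0,0),fx=4,fy=4,interpolation=2)
b=cv2.resize(b,(0,0),fx=2.8,fy=2.8,interpolation=2)
c[:480,:520]=a; c[:280,520:]=b
cv2.imwrite("pics/crop.png",c)
for p in((383,232),(230,187),(383,180),(440,232)):print(p,onz("top",*p,.06))
E
```

```text
(383, 232) [ 0.5265 -0.3809  0.06  ]
(230, 187) [ 0.595  -0.0656  0.06  ]
(383, 180) [ 0.6343 -0.3763  0.06  ]
(440, 232) [ 0.5353 -0.4942  0.06  ]
```

View pics/crop.png

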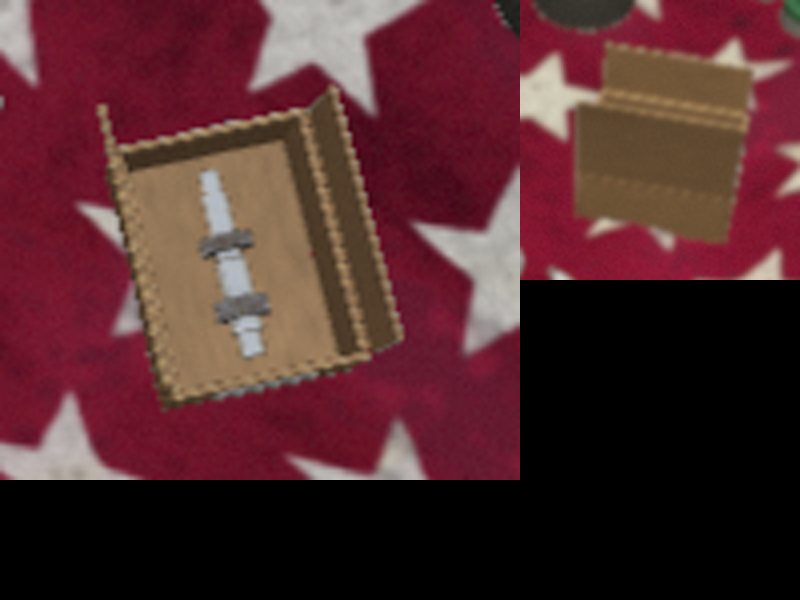

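Run:
```python
from h import *
c=np.array([onz("top",*p,.06) for p in((348,207.5),(361.25,271),(411,258.75),(396,198))])[:,:2]
print(c)
m=c.mean(0); x=(c[0]-c[1])+(c[3]-c[2]); yaw=np.arctan2(x[1],x[0]); y=(c[0]-c[3])+(c[1]-c[2])
print("centre",m,"yaw",yaw,np.arctan2(-y[0],y[1]),np.linalg.norm(x)/2,np.linalg.norm(y)/2)
M=np.array([[np.cos(yaw),-np.sin(yaw)],[np.sin(yaw),np.cos(yaw)]])
for n,a,b in(("outer far",(345.5,196.75),(330.4,146.8)),("inner far",(403.25,192),(341,125.4)),("inner near",(420,253.75),(392.1,135))):
    P,e=tri(ray("top",*a),ray("scene",*b)); print(n,P,e,(P[:2]-m)@M)
s=get_state(); r=R.from_quat(s["orientation"]).as_matrix(); ty=np.arctan2(r[1,0],r[0,0]); print("tool yaw",ty,"turn",ty-yaw, "rel carton",(s["tool_pos"][:2]-m)@M)
```

```text
[[ 0.571  -0.3083]
 [ 0.4459 -0.3418]
 [ 0.4775 -0.4381]
 [ 0.5984 -0.4042]]
centre [ 0.5232 -0.3731] yaw 0.2674211566576118 0.2978407001300109 0.12753309374432975 0.10052591705624973
outer far [ 0.568  -0.2966  0.157 ] 0.0002 [0.06342236 0.06194267]
inner far [ 0.5983 -0.4087  0.1132] 0.0019 [ 0.06302348 -0.05417943]
inner near [ 0.4824 -0.4448  0.1078] 0.0012 [-0.05829616 -0.05837026]
tool yaw 0.4127665241309392 turn 0.14534536747332744 rel carton [-0.31546806 -0.12011407]
```

```bash
python3 -m handwheel '[[[0,0,0],0.14],[[0.04,0,0],0],[[0.04,0,0],0],[[0.04,0,0],0],[[0.04,0,0],0],[[0.04,0,0],0],[[0.04,0,0],0],[[0.04,0,0],0],[[0.035,0,0],0],[[0,0,0.04],0],[[0,0,0.04],0],[[0,0,0.04],0],[[0,0,0.02],0],[[0,0,0],0]]' 1 60
cat >> h.py <<'E'
m=np.array([.5232,-.3731]); yaw=.275
def rel():
    s=get_state(); c,n=np.cos(yaw),np.sin(yaw); d=s["tool_pos"][:2]-m
    r=R.from_quat(s["orientation"]).as_matrix()
    print("carton frame mm",(1000*np.r_[d@np.array([[c,-n],[n,c]]),s["tool_pos"][2]]).round(1),"yawerr",np.arctan2(r[1,0],r[0,0])-yaw,"F",s["contact_force"].round(1),"t",s["t"],"gap",s["finger_gap"])
E
python3 - <<'E'
from h import *
rel(); cv2.imwrite("pics/top1.png",cv2.resize(grab_frame("top")[150:300,300:500,::-1],(0,0),fx=3,fy=3))
E
```

```text
t: 1.85
tool_pos: [0.5538, -0.4874, 0.0901]
orientation: [0.991, 0.136, -0.001, -0.001]
contact_force: [0.2, -0.5, 0.1]
finger_gap: -0.0001
gripper_force: 0.0
carton frame mm [  -1.6 -118.3   90.1] yawerr -0.0022530615218153693 F [ 0.2 -0.5  0.1] t 1.85 gap -0.00011779490730810299
```

View pics/top1.png

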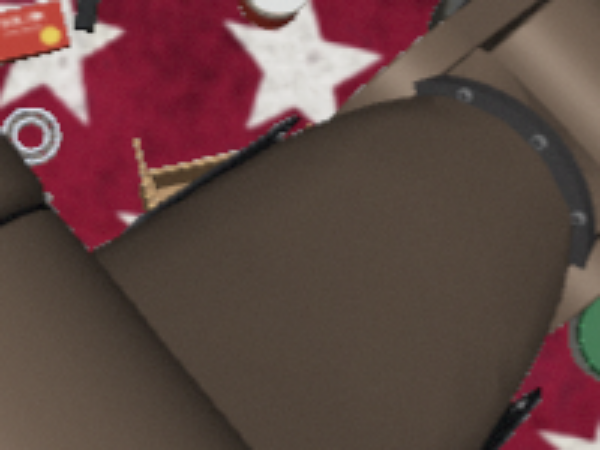

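```bash
python3 -m handwheel '[[[0,-0.024,-0.004],0],[[0,-0.024,-0.004],0],[[0,-0.01,0.001],0],[[0,-0.008,0.002],0],[[0,-0.008,0.003],0],[[0,-0.007,0.006],0],[[0,-0.006,0.007],0],[[0,-0.004,0.007],0],[[0,-0.002,0.005],0],[[0,0,0],0]]'
python3 -c "
from h import *
rel()"
python3 -m handwheel '[[[0,0,0.002],0],[[0,0,0.001],0],[[0,0,0],0]]'
python3 -c "
from h import *
rel();cv2.imwrite('pics/sc1.png',cv2.resize(grab_frame('scene')[90:220,290:430,::-1],(0,0),fx=4,fy=4))"
```

```text
t: 3.15
tool_pos: [0.5288, -0.3978, 0.0677]
orientation: [0.991, 0.136, -0.0, -0.0]
contact_force: [0.9, -0.6, 0.9]
finger_gap: -0.0002
gripper_force: 0.0
carton frame mm [ -1.3 -25.3  67.7] yawerr -0.0022232072698785688 F [ 0.9 -0.6  0.9] t 3.15 gap -0.0001508020441075385
t: 3.52
tool_pos: [0.5291, -0.3981, 0.0661]
orientation: [0.991, 0.136, 0.0, 0.0]
contact_force: [-1.9, 2.5, 6.0]
finger_gap: -0.0002
gripper_force: 3.2
carton frame mm [ -1.1 -25.7  66.1] yawerr -0.0022676850194791043 F [-1.9  2.5  6. ] t 3.525 gap -0.00018514347940966073
```

View pics/sc1.png

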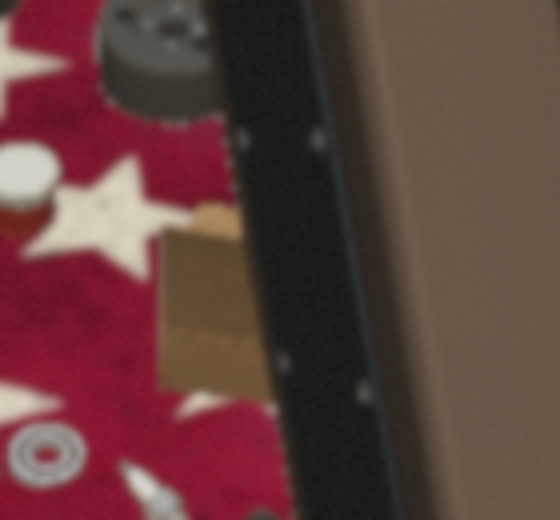

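```bash
python3 -m handwheel '[[[0,0,0.0015],0],[[0,0,0],0],[[0,0,0],0]]'
python3 -m handwheel '[[[0,0,-0.03],0],[[0,0,-0.05],0],[[0,0,-0.06],0],[[0,-0.03,0],0],[[0,-0.04,0],0],[[0,-0.04,0],0],[[0,-0.035,0],0],[[0,0,0],0]]'
python3 -c "
from h import *
rel()
cv2.imwrite('pics/top2.png',cv2.resize(grab_frame('top')[150:300,300:500,::-1],(400,300)))
cv2.imwrite('pics/w2.png',grab_frame('wrist')[:,:,::-1])
c=np.hstack([cv2.imread('pics/top2.png'),cv2.resize(cv2.imread('pics/w2.png'),(400,250))[:250]] if 0 else [cv2.imread('pics/top2.png'),cv2.copyMakeBorder(cv2.resize(cv2.imread('pics/w2.png'),(400,250)),0,50,0,0,0)]);cv2.imwrite('pics/c2.png',c)"
```

```text
t: 3.95
tool_pos: [0.5291, -0.3982, 0.0658]
orientation: [0.991, 0.136, 0.0, 0.0]
contact_force: [-4.9, 5.3, 17.3]
finger_gap: -0.0001
gripper_force: 9.0
t: 4.95
tool_pos: [0.4896, -0.2568, 0.2043]
orientation: [0.991, 0.137, 0.0, -0.0]
contact_force: [0.7, 0.6, -0.5]
finger_gap: -0.0
gripper_force: 0.0
carton frame mm [ -0.8 121.1 204.3] yawerr -0.00042091348298778364 F [ 0.7  0.6 -0.5] t 4.95 gap -9.554601487534324e-06
```

View pics/c2.png

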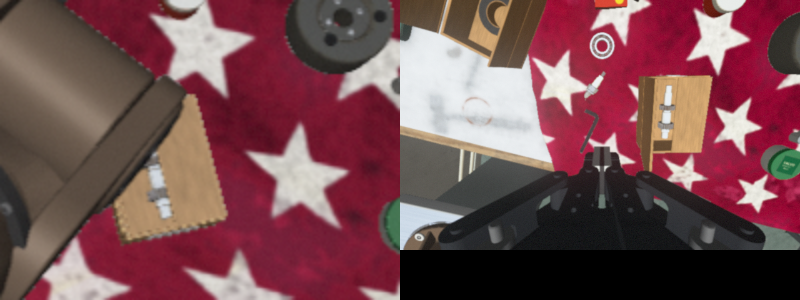

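```bash
python3 -m handwheel '[[[0,0,0.04],0],[[0,0,0.031],0],[[0,0.024,0],0],[[0,0.022,0],0],[[0,0.011,-0.001],0],[[0,0.013,0.002],0],[[0,0.012,0.003],0],[[0,0.011,0.005],0],[[0,0.01,0.007],0],[[0,0.009,0.009],0],[[0,0.007,0.01],0],[[0,0.004,0.009],0],[[0,0.003,0.008],0],[[0,0.001,0.006],0],[[0,0.001,0.004],0],[[0,0,0],0]]'
python3 -m handwheel '[[[0,0,0.002],0],[[0,0,0.001],0],[[0,0,0],0],[[0,0,0],0]]'
python3 -c "
from h import *
rel()"
```

```text
t: 7.05
tool_pos: [0.5244, -0.3816, 0.0706]
orientation: [0.991, 0.136, -0.0, -0.0]
contact_force: [0.2, -0.4, 0.4]
finger_gap: -0.0001
gripper_force: 0.0
t: 7.55
tool_pos: [0.5247, -0.3818, 0.0689]
orientation: [0.991, 0.136, 0.0, 0.001]
contact_force: [-1.9, 2.0, 8.2]
finger_gap: 0.0002
gripper_force: 4.1
carton frame mm [-1.  -8.8 68.9] yawerr -0.002138932213409883 F [-1.9  2.   8.2] t 7.55 gap 0.00022899729773701453
```

Contact at 68.9 mm, exactly 3 mm above the inner flap's contact height. I'll press slightly, retreat and look.

```bash
python3 -m handwheel '[[[0,0,0.001],0],[[0,0,0],0],[[0,0,0],0]]'
python3 -m handwheel '[[[0,0,-0.02],0],[[0,0,-0.04],0],[[0,0,-0.05],0],[[0,0,-0.05],0],[[-0.05,0,0],0],[[-0.05,0,0],0],[[-0.05,0,0],0],[[-0.05,0,0],0],[[0,0,0],0]]'
python3 -c "
from h import *
rel()
a=cv2.resize(grab_frame('top')[110:300,150:450,::-1],(480,304));b=cv2.resize(grab_frame('scene')[100:300,190:420,::-1],(320,304))
cv2.imwrite('pics/c3.png',np.hstack([a,b]))"
```

```text
t: 7.92
tool_pos: [0.5247, -0.3818, 0.0687]
orientation: [0.991, 0.136, 0.001, 0.001]
contact_force: [-3.6, 3.4, 15.6]
finger_gap: 0.0002
gripper_force: 7.8
t: 9.05
tool_pos: [0.3295, -0.4363, 0.2273]
orientation: [0.991, 0.134, -0.0, 0.0]
contact_force: [1.0, -0.3, -0.4]
finger_gap: -0.0
gripper_force: 0.0
carton frame mm [-203.6   -8.2  227.3] yawerr -0.005511222715854691 F [ 1.  -0.3 -0.4] t 9.05 gap -1.4831316821929064e-05
```

View pics/c3.png

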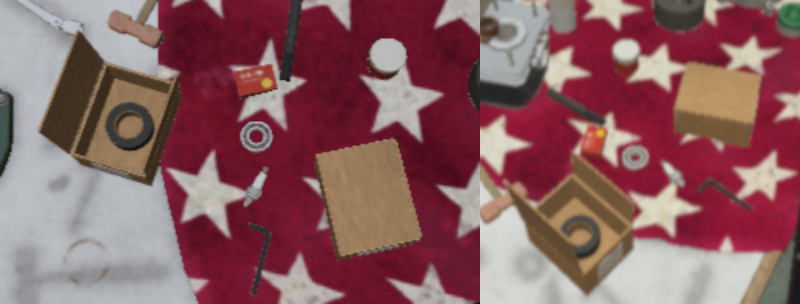

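The shaft carton is shut flat in both views (lid at about (368,198) in the left half), and the tape carton looks as it did at the start.

```bash
python3 -c "
from workcell import *
print(hand_in())"
```

```text
the job is handed in; nothing more can be done
None
```

The shaft carton is closed, with the inner flap folded flat first and the outer flap flat over it, the tape carton was left untouched, and the job was handed in at about 9 s.

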